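Take the bayonet hood off the camera lens

ROBOT

A 6-joint arm with a two-finger parallel gripper is mounted at the origin on the work surface. World frame = base frame: x ahead of the robot, y to its left, z up, the work surface at z = 0. Lengths are in m, angles in rad, forces in N, time in s.
With the tool pointing down it reaches from about 0.25 to 0.775 m from the base axis. Payload 4 kg.
Tool frame: the origin (TCP) lies midway between the tips of the shut fingers; the grasp point (between the pads) lies behind it (grip_depth is the z of the grasp point in the tool frame, in m); z points along the fingers, y is the line along which they close (so a half turn about z gives the same grasp; the last joint's range is limited). The gripper opens to 85 mm and grips with 20 to 120 N. Pads are 22 mm wide; open, the fingers measure 114 mm over their backs; the gripper's body (76 mm by 85 mm) begins 54 mm behind the grasp point. The pads swing forward as they close: fully open they stand 13 mm farther back than shut.
Start: joints at [1.161, 0.087, 1.371, -0, 1.684, -0.103], TCP at [0.166, 0.524, 0.231] pointing down, gripper open.
Joint ranges: [-3.1, 3.1], [-0.76, 2.03], [0.27, 2.55], [-1.08, 4.22], [0.17, 2.65], [-2.57, 2.57]. Speed limits (rad/s): [2.79, 2.79, 3.14, 3.14, 3.14, 3.14].

INTERFACE

Orientations are given as a rotation vector (axis times angle).
In Python, from workcell import * gives the robot as it stands. The module is installed in compiled form; this text tells all that it offers.
- The arm moves only by the shell command python3 -m pendant 'ROWS'. ROWS is JSON, a list of rows, each an object with "translation": the shift along the tool's x, y, z in mm, a list of three; "rot": the turn, a rotation vector about the tool's x, y, z in degrees, a list of three; "fingers": the opening in per cent of the stroke, from 0 (shut) to 100 (fully open). In form: [{"translation": [x, y, z], "rot": [ax, ay, az], "fingers": fingers}, ...]. A call has exactly 5 rows; each row shifts and turns the commanded pose from where the row before left it, along the tool's axes as they then stand; what a row does not reach is not made up. A row lasts 1/12 s, in which the tool goes at most 41.7 mm and 7.16 degrees, less where a joint would pass 70% of its speed; a pose out of reach is approached as far as the arm can. A call with a gripper value outside its range is refused whole. The fingers move at their own pace and stop on an object; the grip force is fixed at half the most. Time passes only in rows, so rows that do not move let the fingers close, or fill a call up. It gives the time, the measured TCP pose, the force, the opening and the grip force at its end, in the units of the state.
- read_state(): the state, without advancing time (a new reading comes with each control period).
- grab_frame(name): name is "scene" or "side" or "wrist"; returns a dict with "img" (420x560x3 uint8, blue, green, red), "range_z" (420x560 float32, m along the optical axis (not along the pixel's ray), 0 where there is no reading), "intrinsics" (3x3 intrinsics, pixels), "origin" and "attitude" of the camera in the world. Camera axes: x right, y down, z forward; pixel columns grow to the right and rows downward; lengths in m; the calibration is good to about 2 mm. A picture is of the moment at which its call begins.
- finish_job(): hands the job in; it is judged then, once.
Trained networks look in a picture, given as the dict that the camera call returned (one of the last four; its "shot" number tells which), for a name from the list of things; names that differ only in an ending like _2 or _b are one class to them, and where a whole thing is asked for, a point or a joint stands for the part that bears it (a point fixed in the world has none). Each returns a list of dicts, best first, with "conf" (0 to 1); they miss things now and then, are a little off and sometimes report something else, mostly with a low value. They report only what shows in the picture. A call takes as long as a camera call. They do not tell look-alikes from the thing itself.
- spot_in(name, picture): "rect" ([left, top, width, height] as shares, 0 to 1, of the picture: columns of its width, rows of its height, round what is visible of it).
The state is a dict: "time_s": time; "qpos": joint angles; "joint_velocities": joint speeds; "tau": joint torques, N m; "tcp_pos": TCP position; "ee_rot": TCP orientation; "wrist_force": force on the tool from outside, world axes, zero at the start; "moment": the same for the moment, N m; "gripper_width": finger opening in m; "grasp_force": force on a finger pad.
Only numpy, scipy, OpenCV 4.12 (cv2) and the standard library are available. Lean on these libraries where they do the work, as an engineer would, in place of code of your own. Each camera call takes 0.05 s, during which the arm holds its last target. There are 200 camera calls.

TASK

Take the hood off the lens of the camera that was left aimed up at the drying prints: squeeze the hood across its push button, and with the button held in turn the hood a quarter turn anticlockwise as seen from the front of the lens, then draw it straight off. Set it down on its end on the floor of the plywood tray without dropping it, and let go. Leave the lens cap, the filter case, the bottle and the beaker where they are.

Things in the scene. Friction and masses are not known exactly. Their poses are not given: they have to be found in the camera images.
- camera: Black camera, 128 mm wide, fixed on a stand (grey 200 x 150 mm foot). Its lens leans from the vertical by 32 degrees (0.56 rad), always; the heading varies. Origin: on the lens axis, at the shoulder where the hood's rear rim rests. z: out along the lens; x: the camera's top side; y: sideways, level. The lens is 57 mm in diameter for 22 mm behind the origin, then 61 mm; before it, 15.5 mm of it is inside the hood.
- hood_center (a point): Centre of the lens hood, a loose black tube 58 mm in diameter (16 flats; lip 59 mm), 46 mm long, about 70 g. z: its axis, out of the lens; y: towards its button. Fitted, its axes are the camera's and this point is 23 mm along the camera's z. Latched until the button is in 2.5 mm for the first 25 degrees; turns about +z (anticlockwise from the front), lifts off from 65 degrees, stop at 91. Play 1 mm.
- button_face (a point): Middle of the outer face of the hood's push button, a flat grey ribbed plate 15 mm wide and 20 mm along the hood, 24 mm from the hood's rear rim, square to the hood's y and 33.3 mm from its axis (4.3 mm proud). Grasp across button and bare opposite wall: 62.3 mm, 58.5 mm with the button in; one finger on the button, the other straight opposite, either way round.
- hood_button (a joint): Travel of the push button into the hood, m: 0 out, 0.0038 fully in. Sprung: 1.4 N to start, 4.8 N fully in; a squeeze of 10 to 30 N holds it in.
- tray: Shallow open plywood tray, 200 mm (x) by 280 mm (y), 30 mm high, walls and floor 6 mm thick; it does not move. Origin: under the centre of its floor, on the bench top. The lens cap and the filter case lie in its -y end.
- tray_free (a point): Middle of the free part of the tray, on the upper face of its floor (6 mm above the bench), 45 mm from the tray's centre towards its +y end; about 150 mm of clear floor along y and 185 mm along x around it.
- lens_cap: Black disc 52 mm in diameter, 8.5 mm thick, lying in the tray. Origin under its centre. Leave it.
- filter_case: Grey flat case 70 x 70 x 14 mm, lying in the tray. Origin under its centre. Leave it.
- bottle: White chemistry bottle with a violet cap, 52 mm in diameter, 125 mm high, standing beyond the work. Origin under its centre. Leave it.
- beaker: Glass beaker, 76 mm in diameter, 95 mm high, standing beyond the work. Origin under its centre. Leave it.
There are look-alikes about, which are no part of the job. Of the things that look like the part that bears hood_center, the smallest one is meant.

How it is judged:
On the way, in this order (a step that is already met when the one before it is completed fails the run):
1. the hood's button is pressed in by the fingers, the hood still on the lens (value of joint hood_button above 0.0025 m and distance between hood_center and camera below 0.029 m), for 0.1 s.
2. the hood is turned about a quarter turn (57 degrees at least) on the lens (angle between the y axis of hood_center and the y axis of camera, either way round above 1 rad and distance between hood_center and camera below 0.029 m), for 0.05 s.
3. the hood is drawn off the lens (distance between hood_center and camera above 0.055 m), for 0.1 s.
4. the hood, still in the fingers, is lowered on end to within about 10 mm of the tray floor (contact force between the fingers and hood above 0.5 N and (angle between hood_center's own z axis and vertical below 0.12 rad or angle between hood_center's own z axis and vertical above 3.02 rad) and x of hood_center in the frame of tray between -0.094 and 0.094 m and y of hood_center in the frame of tray between -0.134 and 0.134 m and z of hood_center in the frame of tray below 0.039 m), for 0.05 s.
At the end, for the whole second after the job is handed in: The hood stands on either of its ends (axis within 7 degrees of vertical) on the tray's floor (its centre 25 to 34 mm above the bench, which means flat on the floor), inside the tray's walls, released and at rest (x of hood_center in the frame of tray between -0.094 and 0.094 m and y of hood_center in the frame of tray between -0.134 and 0.134 m and (angle between hood_center's own z axis and vertical below 0.12 rad or angle between hood_center's own z axis and vertical above 3.02 rad) and z of hood_center in the frame of tray between 0.025 and 0.034 m); the robot touches nothing.
It fails at once if the lens cap is shifted by more than 25 mm (distance of lens_cap from where it was at the start of the episode above 0.025 m).
It fails at once if the filter case is shifted by more than 25 mm (distance of filter_case from where it was at the start of the episode above 0.025 m).
It fails at once if the bottle is shifted by more than 25 mm (distance of bottle from where it was at the start of the episode above 0.025 m).
It fails at once if the beaker is shifted by more than 25 mm (distance of beaker from where it was at the start of the episode above 0.025 m).
It also fails if it takes over 53 s, if anything falls off the work surface, if the arm or the gripper's body presses on something with over 40 N, if the wrist force passes 120 N, or if a joint passes its speed limit or range.

## Working session

There is one attempt and no reset: what is moved stays moved. The work goes in short steps, Python scripts to look and compute and a shell command to move; the robot and the scene stay as the last step left them, time stands still between calls to the robot, and variables do not carry over. Pictures are saved under pics/ and viewed, at most 10 in all, crops included, and the job is handed in when it is done.

```bash
mkdir -p pics; cat > h.py <<'E'
from workcell import *
import numpy as np, cv2
from scipy.spatial.transform import Rotation as R
def att(f):
    a=np.array(f["attitude"],float); return a if a.shape==(3,3) else R.from_rotvec(a).as_matrix()
def cloud(f):
    K=np.array(f["intrinsics"]);z=f["range_z"];v,u=np.mgrid[:z.shape[0],:z.shape[1]]
    p=np.stack([(u-K[0,2])/K[0,0]*z,(v-K[1,2])/K[1,1]*z,z],-1)
    w=p@att(f).T+np.array(f["origin"]); w[z==0]=np.nan; return w
E
python3 - <<'E'
from h import *
s=read_state();print(s)
ims=[]
for n in ["scene","side"]:
    f=grab_frame(n); print(n,f["origin"],f["attitude"],f["intrinsics"][0])
    W=cloud(f); np.save(n+".npy",W); cv2.imwrite(n+"_raw.png",f["img"])
    im=f["img"].copy()
    for k,c in [("camera",(0,0,255)),("hood_center",(0,255,0)),("tray",(255,0,0)),("lens_cap",(255,255,0)),("filter_case",(0,255,255)),("button_face",(255,0,255)),("bottle",(128,255,0)),("beaker",(0,128,255))]:
        for d in spot_in(k,f):
            r=np.array(d["rect"])*[560,420,560,420]; x,y,w,h=r.astype(int)
            cv2.rectangle(im,(x,y),(x+w,y+h),c,1)
            q=W[y+h//4:y+h-h//4+1,x+w//4:x+w-w//4+1].reshape(-1,3)
            print(n,k,round(d["conf"],2),[x,y,w,h],np.nanmedian(q,0).round(3))
    cv2.imwrite(f"pics/{n}1.png",cv2.resize(im,(800,600)))
E
```

```text
{'time_s': 0.0, 'qpos': array([ 1.16088843e+00,  8.80028538e-02,  1.37228453e+00,  2.96031634e-05,
        1.68359695e+00, -1.03091021e-01]), 'joint_velocities': array([-0.0007675 , -0.00042008, -0.00115693,  0.00149939, -0.00298684,
       -0.00066087]), 'tau': array([ 1.49553834e-03, -3.51865375e+01, -3.13271642e+01, -1.48461431e-04,
        1.06730414e-02,  2.15884501e-05]), 'tcp_pos': array([0.16590378, 0.52385555, 0.23009761]), 'ee_rot': array([-0.47996008, -3.10409395,  0.0034696 ]), 'wrist_force': array([-0.33298949,  0.09125253, -0.22734713]), 'moment': array([0.02245015, 0.00131074, 0.02492361]), 'grasp_force': 0.0, 'gripper_width': 0.08499476053717264}
scene [ 0.95918249 -0.27654783  0.81621564] [-2.31316368 -1.12806078  0.36514936] [424.06515982   0.         273.34107603]
scene camera 0.9 [np.int64(323), np.int64(133), np.int64(65), np.int64(55)] [0.612 0.191 0.164]
scene hood_center 0.77 [np.int64(400), np.int64(208), np.int64(42), np.int64(46)] [0.772 0.28  0.018]
scene hood_center 0.75 [np.int64(272), np.int64(116), np.int64(29), np.int64(35)] [0.356 0.224 0.031]
scene 
[... 1630 characters left out ...]
 lens_cap 0.48 [np.int64(348), np.int64(180), np.int64(25), np.int64(51)] [ 0.775 -0.059  0.079]
side filter_case 0.94 [np.int64(356), np.int64(305), np.int64(52), np.int64(48)] [ 0.602 -0.266  0.021]
side button_face 0.64 [np.int64(357), np.int64(306), np.int64(49), np.int64(49)] [ 0.599 -0.267  0.021]
side button_face 0.59 [np.int64(264), np.int64(145), np.int64(6), np.int64(27)] [0.771 0.265 0.039]
side button_face 0.23 [np.int64(314), np.int64(163), np.int64(30), np.int64(44)] [0.777 0.041 0.064]
side bottle 0.65 [np.int64(348), np.int64(182), np.int64(24), np.int64(47)] [ 0.775 -0.058  0.08 ]
side beaker 0.81 [np.int64(314), np.int64(164), np.int64(32), np.int64(40)] [0.78  0.039 0.065]
```

View pics/scene1.png

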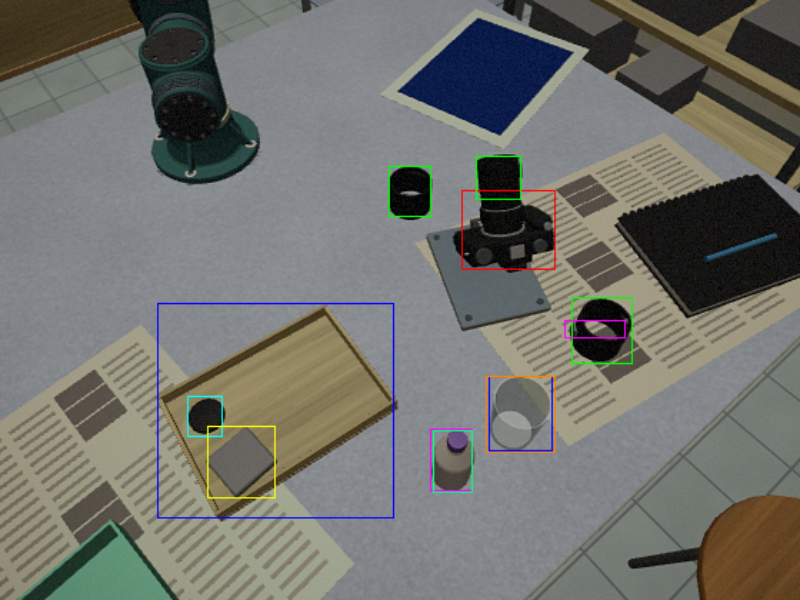

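View pics/side1.png

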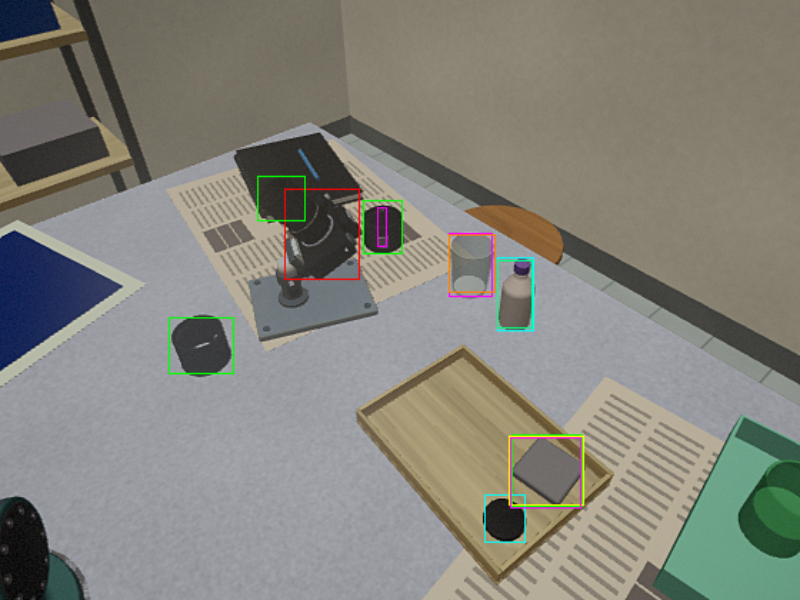

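The scene view shows the camera on its foot at (500,230), with the hood on its lens at (500,178). Two loose look-alike hoods are at (410,190) and (600,330). The tray is at (275,410), with its free end to the upper right. The side view agrees, and the lens leans roughly towards -x. Next I'll fit the hood axis and the tray.

```bash
cat > fit.py <<'E'
from h import *
from scipy.optimize import least_squares
def ax(psi,t=np.radians(32)): return np.array([np.sin(t)*np.cos(psi),np.sin(t)*np.sin(psi),np.cos(t)])
def fitcyl(P,psi0,c0,r=0.0288,fr=False):
    # p: psi, c(3) = hood centre; residual to finite outer cylinder side
    def res(p):
        a=ax(p[0]); d=P-p[1:4]; s=d@a; rad=np.linalg.norm(d-s[:,None]*a,axis=1)
        side=np.abs(rad-r); top=np.hypot(np.abs(s-0.023),np.clip(np.maximum(rad-r,0.0255-rad),0,1))
        inn=np.abs(rad-0.0255)
        return np.clip(np.minimum(np.hypot(side,np.clip(np.abs(s)-.023,0,1)),np.minimum(top,inn+.0005)),0,.012)
    best=None
    for k in np.arange(0,6.28,.4):
        q=least_squares(res,np.r_[k,c0],loss="soft_l1",f_scale=.002,x_scale=[.1,.01,.01,.01],diff_step=1e-4)
        if best is None or q.cost<best.cost: best=q
    return best.x,np.median(np.abs(res(best.x))),best.cost
E
python3 - <<'E'
from fit import *
import workcell; print([n for n in dir(workcell) if not n.startswith('_')]); print(getattr(workcell,'grip_depth',None))
Ps=[]
for n,b in [("scene",(333,109,31,30)),("side",(180,123,33,31))]:
    W=np.load(n+".npy");x,y,w,h=b
    q=W[y-3:y+h+4,x-3:x+w+4].reshape(-1,3); q=q[~np.isnan(q[:,0])]
    q=q[(q[:,2]>.17)&(q[:,2]<.32)&(np.hypot(q[:,0]-.56,q[:,1]-.205)<.07)]
    print(n,len(q),q.min(0).round(3),q.max(0).round(3)); Ps.append(q)
    x,m,c=fitcyl(q,3,q.mean(0)); print(x.round(4),m,c)
P=np.vstack(Ps); x,m,c=fitcyl(P,3,P.mean(0)); print("both",x.round(4),np.degrees(x[0]),m,c)
# loose hoods + tray
for n in ["scene","side"]:
    W=np.load(n+".npy"); Z=W.reshape(-1,3)
    t=Z[(np.abs(Z[:,2]-.03)<.004)&(np.abs(Z[:,0]-.56)<.17)&(Z[:,1]<-.02)&(Z[:,1]>-.38)]
    r=cv2.minAreaRect((t[:,:2]*1000).astype(np.float32)); print(n,"tray",len(t),r, cv2.boxPoints(r).round())
E
```

```text
['Unreachable', 'finish_job', 'grab_frame', 'grip_depth', 'read_state', 'spot_in']
-0.0187
scene 1010 [0.519 0.188 0.176] [0.6   0.258 0.244]
[2.6627 0.5589 0.2227 0.209 ] 0.001213699076055504 0.0009849070818149
side 921 [0.521 0.186 0.175] [0.595 0.26  0.244]
[2.6686 0.5576 0.2241 0.2094] 0.0009339310372849549 0.0005901208379472032
both [8.9503 0.5584 0.2231 0.2098] 512.8148945196845 0.0011406460112512902 0.0016105906920098254
scene tray 1438 ((565.409423828125, -183.64390563964844), (279.4871520996094, 201.82601928710938), 86.4716567993164) [[ 456. -317.]
 [ 658. -329.]
 [ 675.  -50.]
 [ 473.  -38.]]
side tray 1803 ((566.421630859375, -181.9133758544922), (280.91217041015625, 202.00445556640625), 86.33951568603516) [[ 457. -316.]
 [ 658. -329.]
 [ 676.  -48.]
 [ 475.  -35.]]
```

```bash
cat > plan.py <<'E'
from fit import *
def model(q,s23): return R.from_euler('ZYZYZ',[q[0],s23,q[3],q[4],q[5]])
def hoodR(psi,s=1):
    a=ax(psi); y=s*np.array([np.sin(psi),-np.cos(psi),0]); z=-a
    return R.from_matrix(np.c_[np.cross(y,z),y,z])
def delta(Rt,p,note=""):
    s=read_state(); Rc=R.from_rotvec(s["ee_rot"]); w=(Rc.inv()*Rt).as_rotvec(degrees=True)
    t=Rt.inv().apply(p-s["tcp_pos"])*1000
    print(note,"rot(tool,deg)",w.round(2),"|",np.linalg.norm(w).round(1)," then trans in target frame mm",t.round(1), "t",s["time_s"])
E
python3 - <<'E'
from plan import *
s=read_state();q=s["qpos"];Rc=R.from_rotvec(s["ee_rot"])
print(Rc.as_matrix().round(3)); 
for off in [0]: print(model(q,q[1]+q[2]).as_matrix().round(3))
psi=np.radians(152.8); c=np.array([.5583,.223,.2096]); a=ax(psi); print(a)
D=R.from_matrix(model(q,q[1]+q[2]).as_matrix().T@Rc.as_matrix()); print("off",D.as_rotvec())
for sg in (1,-1):
    Rt=hoodR(psi,sg); delta(Rt,c+.12*a,f"sg{sg}")
    for turn in (0,-90,-50):
      Rr=Rt*R.from_euler('z',turn,degrees=True)*D.inv()
      for s23 in (1.2,1.5,1.8):
        M=R.from_euler('ZY',[np.arctan2(c[1],c[0])-.0,s23]).inv()*Rr
        e=M.as_euler('ZYZ'); print(sg,turn,s23,"q4,5,6",e.round(2))
E
```

```text
[[-0.953  0.302  0.   ]
 [ 0.302  0.953  0.   ]
 [ 0.     0.    -1.   ]]Traceback (most recent call last):
  File "<stdin>", line 4, in <module>
  File "plan.py", line 2, in model
    def model(q,s23): return R.from_euler('ZYZYZ',[q[0],s23,q[3],q[4],q[5]])
                             ~~~~~~~~~~~~^^^^^^^^^^^^^^^^^^^^^^^^^^^^^^^^^^^
  File "scipy/spatial/transform/_rotation.pyx", line 1413, in scipy.spatial.transform._rotation.Rotation.from_euler
ValueError: Expected axis specification to be a non-empty string of upto 3 characters, got ZYZYZ
```

```bash
sed -i "s/^def model.*/def model(q,s23): return R.from_euler('ZYZ',[q[0],s23,q[3]])*R.from_euler('YZ',[q[4],q[5]])/" plan.py
python3 - <<'E'
from plan import *
s=read_state();q=s["qpos"];Rc=R.from_rotvec(s["ee_rot"])
psi=np.radians(152.8); c=np.array([.5583,.223,.2096]); a=ax(psi); print(a)
D=R.from_matrix(model(q,q[1]+q[2]).as_matrix().T@Rc.as_matrix()); print("off",D.as_rotvec())
for sg in (1,-1):
    Rt=hoodR(psi,sg); delta(Rt,c+.12*a,f"sg{sg}")
    for turn in (0,-90):
      Rr=Rt*R.from_euler('z',turn,degrees=True)*D.inv()
      for s23 in (1.2,1.5,1.8):
        M=R.from_euler('ZY',[np.arctan2(c[1],c[0]),s23]).inv()*Rr
        e=M.as_euler('ZYZ'); print(sg,turn,s23,"q4,5,6",e.round(2))
E
```

```text
[-0.47131887  0.242225    0.8480481 ]
off [ 3.38824099e-17 -5.97288925e-16  1.57079633e+00]
sg1 rot(tool,deg) [  2.7  -31.93   9.37] | 33.4  then trans in target frame mm [-401.1  -88.8  156.3] t 0.9
1 0 1.2 q4,5,6 [-0.41  1.55 -0.79]
1 0 1.5 q4,5,6 [-0.43  1.28 -0.67]
1 0 1.8 q4,5,6 [-0.49  1.01 -0.52]
1 -90 1.2 q4,5,6 [-0.41  1.55 -2.36]
1 -90 1.5 q4,5,6 [-0.43  1.28 -2.24]
1 -90 1.8 q4,5,6 [-0.49  1.01 -2.09]
sg-1 rot(tool,deg) [  47.06    3.97 -164.09] | 170.8  then trans in target frame mm [401.1  88.8 156.3] t 0.9
-1 0 1.2 q4,5,6 [-0.41  1.55  2.35]
-1 0 1.5 q4,5,6 [-0.43  1.28  2.47]
-1 0 1.8 q4,5,6 [-0.49  1.01  2.62]
-1 -90 1.2 q4,5,6 [-0.41  1.55  0.78]
-1 -90 1.5 q4,5,6 [-0.43  1.28  0.9 ]
-1 -90 1.8 q4,5,6 [-0.49  1.01  1.05]
```

```bash
python3 -m pendant '[{"translation":[0,0,0],"rot":[0.54,-6.39,1.87],"fingers":100},{"translation":[0,0,0],"rot":[0.54,-6.39,1.87],"fingers":100},{"translation":[0,0,0],"rot":[0.54,-6.39,1.87],"fingers":100},{"translation":[0,0,0],"rot":[0.54,-6.39,1.87],"fingers":100},{"translation":[0,0,0],"rot":[0.54,-6.39,1.87],"fingers":100}]'
python3 -m pendant '[{"translation":[-40,-9,15.6],"rot":[0,0,0],"fingers":100},{"translation":[-40,-9,15.6],"rot":[0,0,0],"fingers":100},{"translation":[-40,-9,15.6],"rot":[0,0,0],"fingers":100},{"translation":[-40,-9,15.6],"rot":[0,0,0],"fingers":100},{"translation":[-40,-9,15.6],"rot":[0,0,0],"fingers":100}]'
python3 - <<'E'
from plan import *
psi=np.radians(152.8); c=np.array([.5583,.223,.2096]); a=ax(psi)
delta(hoodR(psi),c+.12*a)
E
```

```text
time_s: 1.32
tcp_pos: [0.1659, 0.5248, 0.2329]
ee_rot: [0.611, 2.515, -0.172]
wrist_force: [0.2, 0.3, -0.6]
gripper_width: 0.0856
grasp_force: 0.0
time_s: 1.73
tcp_pos: [0.3256, 0.3939, 0.2695]
ee_rot: [0.607, 2.521, -0.175]
wrist_force: [1.2, -0.2, -0.4]
gripper_width: 0.0852
grasp_force: 0.0
 rot(tool,deg) [0.04 0.03 0.1 ] | 0.1  then trans in target frame mm [-210.1  -45.7   81.9] t 1.7333
```

```bash
python3 -m pendant '[{"translation":[-40,-9,15.6],"rot":[0,0,0],"fingers":100},{"translation":[-40,-9,15.6],"rot":[0,0,0],"fingers":100},{"translation":[-40,-9,15.6],"rot":[0,0,0],"fingers":100},{"translation":[-40,-9,15.6],"rot":[0,0,0],"fingers":100},{"translation":[-40,-9,15.6],"rot":[0,0,0],"fingers":100}]'
python3 -m pendant '[{"translation":[0,0,0],"rot":[0,0,0],"fingers":100},{"translation":[0,0,0],"rot":[0,0,0],"fingers":100},{"translation":[0,0,0],"rot":[0,0,0],"fingers":100},{"translation":[0,0,0],"rot":[0,0,0],"fingers":100},{"translation":[0,0,0],"rot":[0,0,0],"fingers":100}]'
python3 - <<'E'
from plan import *
psi=np.radians(152.8); c=np.array([.5583,.223,.2096]); a=ax(psi)
delta(hoodR(psi),c+.12*a); print(read_state()["qpos"].round(3))
f=grab_frame("wrist"); W=cloud(f); im=f["img"].copy()
Rm=hoodR(psi).as_matrix(); print("wrist cam in tool",(Rm.T@(np.array(f["origin"])-read_state()["tcp_pos"])).round(3))
for k,col in [("hood_center",(0,255,0)),("button_face",(255,0,255))]:
    for d in spot_in(k,f):
        x,y,w,h=(np.array(d["rect"])*[560,420,560,420]).astype(int); cv2.rectangle(im,(x,y),(x+w,y+h),col,1)
        q=W[y:y+h,x:x+w].reshape(-1,3); print(k,d["conf"],x,y,w,h,np.nanmedian(q,0).round(3))
        if k=="button_face": print("  in hood frame", (Rm.T@(np.nanmedian(q,0)-c)).round(4))
Q=W.reshape(-1,3); Q=Q[np.isfinite(Q[:,0])]; d=Q-c; s=d@a; r=np.linalg.norm(d-s[:,None]*a,axis=1)
P=Q[(np.abs(s)<.03)&(r<.04)&(r>.02)]; print(len(P)); x,m,cc=fitcyl(P,psi,c); print(x.round(4),np.degrees(x[0])%360,m,cc)
# hood frame y extents near button
dd=(P-x[1:])@Rm; 
m=(np.abs(dd[:,0])<.006)
print("y pos percentiles",np.percentile(dd[m,1],[0,2,50,98,100]).round(4))
cv2.imwrite("pics/wrist1.png",im)
E
```

```text
time_s: 2.15
tcp_pos: [0.4846, 0.2638, 0.3079]
ee_rot: [0.609, 2.52, -0.174]
wrist_force: [1.1, -0.1, -0.4]
gripper_width: 0.0852
grasp_force: 0.0
time_s: 2.57
tcp_pos: [0.4825, 0.2665, 0.3066]
ee_rot: [0.606, 2.522, -0.175]
wrist_force: [0.6, 0.1, 0.4]
gripper_width: 0.0855
grasp_force: 0.0
 rot(tool,deg) [ 0.04 -0.02  0.17] | 0.2  then trans in target frame mm [-22.7  -4.1   8.6] t 2.5667
[ 0.69  -0.08   1.488 -0.509  1.501 -0.434]
wrist cam in tool [ 0.08   0.001 -0.143]
hood_center 0.97 240 182 75 73 [0.565 0.222 0.204]
hood_center 0.94 335 171 45 56 [0.764 0.269 0.03 ]
hood_center 0.73 13 187 29 20 [ 0.517 -0.264  0.015]
hood_center 0.59 147 0 59 15 [0.403 0.195 0.05 ]
button_face 0.29 47 207 50 30 [ 0.6   -0.257  0.019]
  in hood frame [-0.117  -0.4076  0.2974]
2802
[9.0062 0.5566 0.2245 0.2096] 156.01530476363246 0.0008120396035971641 0.002690231676681714
y pos percentiles [-0.0296 -0.0294  0.0197  0.0323  0.0339]
```

View pics/wrist1.png

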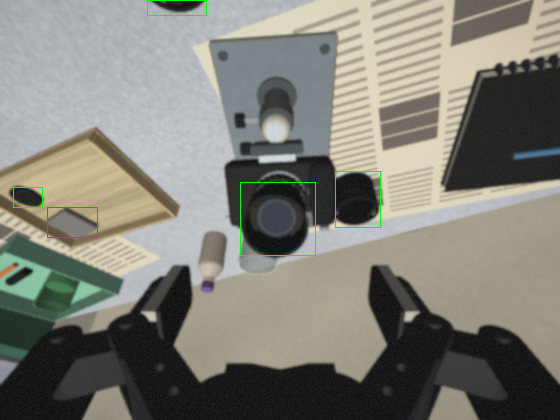

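The wrist view shows the hood at (277,218), aligned with the fingers. The depth data puts the raised button on the tool's +y side (33.9 mm against 29.6 mm).

```bash
python3 - <<'E'
from plan import *
psi=np.radians(153.8); c=np.array([.5577,.2235,.2096]); a=ax(psi)
delta(hoodR(psi),c+.1*a); delta(hoodR(psi),c-.023*a)
E
```

```text
rot(tool,deg) [-0.48  0.01 -0.7 ] | 0.9  then trans in target frame mm [-21.5  -5.4  28.2] t 2.7167
 rot(tool,deg) [-0.48  0.01 -0.7 ] | 0.9  then trans in target frame mm [-21.5  -5.4 151.2] t 2.7167
```

```bash
python3 -m pendant '[{"translation":[0,0,0],"rot":[-0.5,0,-0.7],"fingers":100},{"translation":[-11,-2.7,14],"rot":[0,0,0],"fingers":100},{"translation":[-10.5,-2.7,14],"rot":[0,0,0],"fingers":100},{"translation":[0,0,0],"rot":[0,0,0],"fingers":100},{"translation":[0,0,0],"rot":[0,0,0],"fingers":100}]'
python3 -m pendant '[{"translation":[0,0,0],"rot":[0,0,0],"fingers":100},{"translation":[0,0,0],"rot":[0,0,0],"fingers":100},{"translation":[0,0,0],"rot":[0,0,0],"fingers":100},{"translation":[0,0,0],"rot":[0,0,0],"fingers":100},{"translation":[0,0,0],"rot":[0,0,0],"fingers":100}]'
python3 - <<'E'
from plan import *
psi=np.radians(153.8); c=np.array([.5577,.2235,.2096]); a=ax(psi)
f=grab_frame("wrist"); W=cloud(f)
Q=W.reshape(-1,3); Q=Q[np.isfinite(Q[:,0])]; d=Q-c; s=d@a; r=np.linalg.norm(d-s[:,None]*a,axis=1)
P=Q[(np.abs(s)<.03)&(r<.04)&(r>.02)]; print(len(P)); x,m,cc=fitcyl(P,psi,c); print(x.round(4),np.degrees(x[0])%360,m)
Rm=hoodR(psi).as_matrix(); dd=(P-x[1:])@Rm; print("offset in tool frame",((x[1:]-c)@Rm*1000).round(1))
rim=dd[(dd[:,2]<-.0215)]; print("rim centre/extents",rim.min(0).round(4),rim.max(0).round(4))
for p in (0,1,2): pass
b=dd[(dd[:,1]>.031)]; print("button pts",len(b),b.mean(0).round(4),b.min(0).round(4),b.max(0).round(4))
delta(hoodR(psi),c-.023*a)
E
```

```text
time_s: 3.13
tcp_pos: [0.5105, 0.2455, 0.2942]
ee_rot: [0.591, 2.525, -0.17]
wrist_force: [0.7, -0.3, -0.5]
gripper_width: 0.0851
grasp_force: 0.0
time_s: 3.55
tcp_pos: [0.5106, 0.2461, 0.2952]
ee_rot: [0.59, 2.524, -0.168]
wrist_force: [-0.5, 0.7, -0.3]
gripper_width: 0.0857
grasp_force: 0.0
3492
[2.7152 0.5567 0.2245 0.2096] 155.56961024318676 0.0008436528539087355
offset in tool frame [ 1.1  0.5 -0.8]
rim centre/extents [-0.0285 -0.0298 -0.0252] [ 0.0303  0.0289 -0.0215]
button pts 54 [ 0.0045  0.0321 -0.0095] [-0.0035  0.0311 -0.0133] [0.0112 0.0338 0.0055]
 rot(tool,deg) [ 0.    0.03 -0.11] | 0.1  then trans in target frame mm [  1.    0.6 123.2] t 3.6
```

```bash
python3 -m pendant '[{"translation":[1.5,0.8,25],"rot":[0,0,0],"fingers":100},{"translation":[0,0,25],"rot":[0,0,0],"fingers":100},{"translation":[0,0,25],"rot":[0,0,0],"fingers":100},{"translation":[0,0,25],"rot":[0,0,0],"fingers":100},{"translation":[0,0,0],"rot":[0,0,0],"fingers":100}]'
python3 -m pendant '[{"translation":[0,0,12],"rot":[0,0,0],"fingers":100},{"translation":[0,0,11],"rot":[0,0,0],"fingers":100},{"translation":[0,0,0],"rot":[0,0,0],"fingers":100},{"translation":[0,0,0],"rot":[0,0,0],"fingers":100},{"translation":[0,0,0],"rot":[0,0,0],"fingers":100}]'
python3 - <<'E'
from plan import *
psi=np.radians(153.8); c=np.array([.5577,.2235,.2096]); a=ax(psi)
delta(hoodR(psi),c-.023*a)
f=grab_frame("wrist"); cv2.imwrite("pics/w2.png",f["img"])
E
```

```text
time_s: 4.02
tcp_pos: [0.5563, 0.2214, 0.2028]
ee_rot: [0.592, 2.531, -0.178]
wrist_force: [-0.7, -0.7, -1.0]
gripper_width: 0.0853
grasp_force: 0.0
time_s: 4.43
tcp_pos: [0.5687, 0.2186, 0.1909]
ee_rot: [0.59, 2.523, -0.167]
wrist_force: [-1.0, -0.2, -0.3]
gripper_width: 0.0851
grasp_force: 0.0
 rot(tool,deg) [ 0.05  0.09 -0.16] | 0.2  then trans in target frame mm [ 0.4 -0.5  0.8] t 4.4333
```

View pics/w2.png

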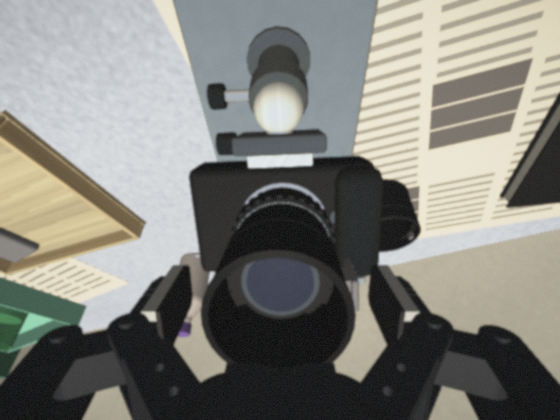

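The open fingers at x=190 and x=372 straddle the hood evenly, which spans 203 to 355. Closing now.

```bash
for i in 1 2; do python3 -m pendant '[{"translation":[0,0,0],"rot":[0,0,0],"fingers":0},{"translation":[0,0,0],"rot":[0,0,0],"fingers":0},{"translation":[0,0,0],"rot":[0,0,0],"fingers":0},{"translation":[0,0,0],"rot":[0,0,0],"fingers":0},{"translation":[0,0,0],"rot":[0,0,0],"fingers":0}]'; done
```

```text
time_s: 4.9
tcp_pos: [0.5685, 0.2189, 0.1917]
ee_rot: [0.59, 2.522, -0.166]
wrist_force: [-5.5, 0.9, 5.4]
gripper_width: 0.0576
grasp_force: 64.1
time_s: 5.32
tcp_pos: [0.5685, 0.2188, 0.1917]
ee_rot: [0.59, 2.522, -0.166]
wrist_force: [-4.4, 0.4, 5.1]
gripper_width: 0.0575
grasp_force: 64.1
```

```bash
python3 -m pendant '[{"translation":[0,0,0],"rot":[0,0,-4],"fingers":0},{"translation":[0,0,0],"rot":[0,0,-5],"fingers":0},{"translation":[0,0,0],"rot":[0,0,-5],"fingers":0},{"translation":[0,0,0],"rot":[0,0,-5],"fingers":0},{"translation":[0,0,0],"rot":[0,0,-5],"fingers":0}]'
python3 -m pendant '[{"translation":[0,0,0],"rot":[0,0,-5],"fingers":0},{"translation":[0,0,0],"rot":[0,0,-5],"fingers":0},{"translation":[0,0,0],"rot":[0,0,-5],"fingers":0},{"translation":[0,0,0],"rot":[0,0,-5],"fingers":0},{"translation":[0,0,0],"rot":[0,0,-5],"fingers":0}]'
```

```text
time_s: 5.73
tcp_pos: [0.5694, 0.2188, 0.1923]
ee_rot: [0.048, 2.613, -0.317]
wrist_force: [-2.3, -0.3, 5.0]
gripper_width: 0.0578
grasp_force: 63.7
time_s: 6.15
tcp_pos: [0.5695, 0.2186, 0.1925]
ee_rot: [-0.527, 2.603, -0.466]
wrist_force: [-2.7, 1.1, 6.0]
gripper_width: 0.0574
grasp_force: 63.5
```

```bash
python3 -m pendant '[{"translation":[0,0,0],"rot":[0,0,-6],"fingers":0},{"translation":[0,0,0],"rot":[0,0,-6],"fingers":0},{"translation":[0,0,0],"rot":[0,0,-6],"fingers":0},{"translation":[0,0,0],"rot":[0,0,-6],"fingers":0},{"translation":[0,0,0],"rot":[0,0,-6],"fingers":0}]'
python3 -m pendant '[{"translation":[0,0,0],"rot":[0,0,-3],"fingers":0},{"translation":[0,0,0],"rot":[0,0,0],"fingers":0},{"translation":[0,0,0],"rot":[0,0,0],"fingers":0},{"translation":[0,0,0],"rot":[0,0,0],"fingers":0},{"translation":[0,0,0],"rot":[0,0,0],"fingers":0}]'
python3 - <<'E'
from plan import *
s=read_state(); print(s["qpos"].round(3),s["moment"].round(2))
print((hoodR(np.radians(153.8)).inv()*R.from_rotvec(s["ee_rot"])).as_rotvec(degrees=True))
cv2.imwrite("pics/w3.png",grab_frame("wrist")["img"])
E
```

```text
time_s: 6.57
tcp_pos: [0.5694, 0.2195, 0.1925]
ee_rot: [-1.217, 2.444, -0.623]
wrist_force: [-2.7, 3.5, 4.9]
gripper_width: 0.0576
grasp_force: 63.3
time_s: 6.98
tcp_pos: [0.5694, 0.2197, 0.1924]
ee_rot: [-1.279, 2.421, -0.636]
wrist_force: [-2.4, 2.5, 5.5]
gripper_width: 0.0573
grasp_force: 63.2
[ 0.508  0.028  1.61  -0.486  1.199 -1.926] [0.32 0.05 0.19]
[-7.38916178e-02 -3.37453665e-01 -8.18163788e+01]
```

View pics/w3.png

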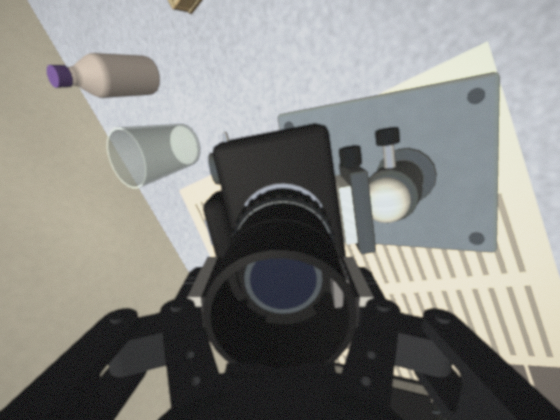

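The gripper has turned 82° with the hood still centred between the pads, and the forces are low. I'll draw it off along the tool's -z.

```bash
python3 -m pendant '[{"translation":[0,0,-5],"rot":[0,0,0],"fingers":0},{"translation":[0,0,-5],"rot":[0,0,0],"fingers":0},{"translation":[0,0,-5],"rot":[0,0,0],"fingers":0},{"translation":[0,0,-5],"rot":[0,0,0],"fingers":0},{"translation":[0,0,-5],"rot":[0,0,0],"fingers":0}]'
python3 -m pendant '[{"translation":[0,0,-10],"rot":[0,0,0],"fingers":0},{"translation":[0,0,-15],"rot":[0,0,0],"fingers":0},{"translation":[0,0,-20],"rot":[0,0,0],"fingers":0},{"translation":[0,0,-20],"rot":[0,0,0],"fingers":0},{"translation":[0,0,0],"rot":[0,0,0],"fingers":0}]'
python3 - <<'E'
from plan import *
f=grab_frame("wrist");cv2.imwrite("pics/w4.png",np.hstack([cv2.resize(f["img"],(400,300)),cv2.resize(grab_frame("side")["img"],(400,300))]))
s=read_state();print(s["qpos"].round(3),s["tcp_pos"])
# upright orientations: minimal tilt correction
Rc=R.from_rotvec(s["ee_rot"]);z=Rc.apply([0,0,1]);ang=np.arccos(-z[2]);axw=np.cross(z,[0,0,-1]);axw/=np.linalg.norm(axw)
Rd=R.from_rotvec(axw*ang)*Rc; print("down rot",(Rc.inv()*Rd).as_rotvec(degrees=True).round(2), "tool y",Rd.apply([0,1,0]).round(3),"tool x",Rd.apply([1,0,0]).round(3))
for p in ([.569,-.138,.2],):
    delta(Rd,np.array(p))
E
```

```text
time_s: 7.45
tcp_pos: [0.5558, 0.2236, 0.2106]
ee_rot: [-1.282, 2.428, -0.639]
wrist_force: [-0.4, -0.1, -1.0]
gripper_width: 0.0576
grasp_force: 64.4
time_s: 7.87
tcp_pos: [0.5258, 0.2406, 0.2714]
ee_rot: [-1.277, 2.42, -0.636]
wrist_force: [0.0, 0.3, 0.9]
gripper_width: 0.0574
grasp_force: 64.4
[ 0.588 -0.051  1.539 -0.487  1.374 -1.925] [0.5255769  0.23948789 0.26704482]
down rot [-31.75   4.59  -0.  ] tool y [-0.826  0.564  0.   ] tool x [-0.564 -0.826  0.   ]
 rot(tool,deg) [-31.75   4.59  -0.  ] | 32.1  then trans in target frame mm [ 287.2 -248.8   67. ] t 7.9667
```

View pics/w4.png

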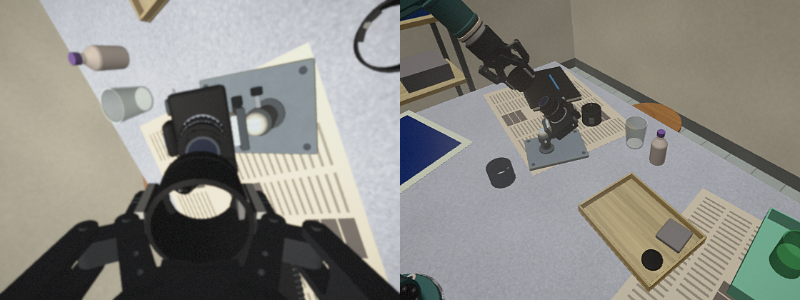

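The wrist view shows the hood clear of the lens and in the fingers. I'll lift, tilt upright, then turn the wrist back into mid-range so the fingers open along the tray's x.

```bash
python3 -m pendant '[{"translation":[0,0,-10],"rot":[0,0,0],"fingers":0},{"translation":[0,0,-15],"rot":[0,0,0],"fingers":0},{"translation":[0,0,-15],"rot":[0,0,0],"fingers":0},{"translation":[0,0,-10],"rot":[0,0,0],"fingers":0},{"translation":[0,0,0],"rot":[0,0,0],"fingers":0}]'
python3 -m pendant '[{"translation":[0,0,0],"rot":[-6.35,0.92,0],"fingers":0},{"translation":[0,0,0],"rot":[-6.35,0.92,0],"fingers":0},{"translation":[0,0,0],"rot":[-6.35,0.92,0],"fingers":0},{"translation":[0,0,0],"rot":[-6.35,0.92,0],"fingers":0},{"translation":[0,0,0],"rot":[-6.35,0.92,0],"fingers":0}]'
for i in 1 2 3 4; do python3 -m pendant '[{"translation":[0,0,0],"rot":[0,0,7.1],"fingers":0},{"translation":[0,0,0],"rot":[0,0,7.1],"fingers":0},{"translation":[0,0,0],"rot":[0,0,7.1],"fingers":0},{"translation":[0,0,0],"rot":[0,0,7.1],"fingers":0},{"translation":[0,0,0],"rot":[0,0,7.1],"fingers":0}]' >/dev/null; done
python3 - <<'E'
from plan import *
s=read_state();print(s["qpos"].round(3),s["tcp_pos"],s["gripper_width"],s["grasp_force"])
th=np.radians(-3.5);y=np.array([np.cos(th),np.sin(th),0]);z=np.array([0,0,-1.]);Rd=R.from_matrix(np.c_[np.cross(y,z),y,z])
delta(Rd,np.array([.569,-.138,.12]))
E
```

```text
time_s: 8.38
tcp_pos: [0.5019, 0.2516, 0.3105]
ee_rot: [-1.279, 2.424, -0.637]
wrist_force: [0.4, 0.7, -0.2]
gripper_width: 0.0572
grasp_force: 64.3
time_s: 8.8
tcp_pos: [0.5021, 0.2508, 0.3086]
ee_rot: [1.464, -2.775, -0.007]
wrist_force: [-0.1, 0.0, -1.0]
gripper_width: 0.0578
grasp_force: 64.3
[ 3.620e-01  1.130e-01  1.194e+00 -1.000e-03  1.839e+00  3.050e-01] [0.50202544 0.2504611  0.30692908] 0.057569218711508274 64.34683305211365
 rot(tool,deg) [-0.2   0.13  6.74] | 6.7  then trans in target frame mm [-383.6   90.6  186.9] t 10.4667
```

```bash
python3 -m pendant '[{"translation":[0,0,0],"rot":[-0.2,0.1,6.7],"fingers":0},{"translation":[-25,6,0],"rot":[0,0,0],"fingers":0},{"translation":[-30,7,0],"rot":[0,0,0],"fingers":0},{"translation":[-30,7,0],"rot":[0,0,0],"fingers":0},{"translation":[-35,8,0],"rot":[0,0,0],"fingers":0}]'
for i in 1; do python3 -m pendant '[{"translation":[-35,8,0],"rot":[0,0,0],"fingers":0},{"translation":[-35,8,0],"rot":[0,0,0],"fingers":0},{"translation":[-35,8,0],"rot":[0,0,0],"fingers":0},{"translation":[-35,8,0],"rot":[0,0,0],"fingers":0},{"translation":[-35,8,0],"rot":[0,0,0],"fingers":0}]'; done
python3 -m pendant '[{"translation":[-33,8,10],"rot":[0,0,0],"fingers":0},{"translation":[-30,8,30],"rot":[0,0,0],"fingers":0},{"translation":[-25,7,35],"rot":[0,0,0],"fingers":0},{"translation":[0,0,35],"rot":[0,0,0],"fingers":0},{"translation":[0,0,30],"rot":[0,0,0],"fingers":0}]'
python3 -m pendant '[{"translation":[0,0,25],"rot":[0,0,0],"fingers":0},{"translation":[0,0,20],"rot":[0,0,0],"fingers":0},{"translation":[0,0,0],"rot":[0,0,0],"fingers":0},{"translation":[0,0,0],"rot":[0,0,0],"fingers":0},{"translation":[0,0,0],"rot":[0,0,0],"fingers":0}]'
python3 - <<'E'
from plan import *
th=np.radians(-3.5);y=np.array([np.cos(th),np.sin(th),0]);z=np.array([0,0,-1.]);Rd=R.from_matrix(np.c_[np.cross(y,z),y,z])
delta(Rd,np.array([.569,-.138,.12]))
fs=[]
t=read_state()["tcp_pos"]
for n in ("scene","side"):
    f=grab_frame(n); W=cloud(f).reshape(-1,3); W=W[np.isfinite(W[:,0])]
    k=W[(np.hypot(W[:,0]-t[0],W[:,1]-t[1])<.036)&(W[:,2]<t[2]+.06)&(W[:,2]>.05)]
    print(n,"low z of held thing",np.percentile(k[:,2],[0,.5,1,2,5]).round(4)); 
    fs.append(cv2.resize(f["img"][100:380,60:480],(400,300)))
cv2.imwrite("pics/p5.png",np.hstack(fs))
E
```

```text
time_s: 10.88
tcp_pos: [0.5233, 0.1288, 0.307]
ee_rot: [-2.278, -2.163, -0.0]
wrist_force: [1.5, 0.3, -0.9]
gripper_width: 0.0572
grasp_force: 64.3
time_s: 11.3
tcp_pos: [0.5538, -0.0494, 0.307]
ee_rot: [-2.28, -2.16, -0.001]
wrist_force: [0.1, -0.3, -1.0]
gripper_width: 0.0577
grasp_force: 64.3
time_s: 11.72
tcp_pos: [0.5709, -0.1362, 0.1666]
ee_rot: [-2.282, -2.155, 0.001]
wrist_force: [-0.4, 0.2, -1.3]
gripper_width: 0.0573
grasp_force: 64.3
time_s: 12.13
tcp_pos: [0.5728, -0.1344, 0.1269]
ee_rot: [2.279, 2.16, 0.004]
wrist_force: [0.0, -0.6, -0.3]
gripper_width: 0.0575
grasp_force: 64.3
 rot(tool,deg) [ 0.19 -0.02  0.43] | 0.5  then trans in target frame mm [-3.8 -3.5  6.9] t 12.1333
scene low z of held thing [0.1249 0.1265 0.1276 0.1284 0.131 ]
side low z of held thing [0.1269 0.1277 0.1286 0.1292 0.1315]
```

View pics/p5.png

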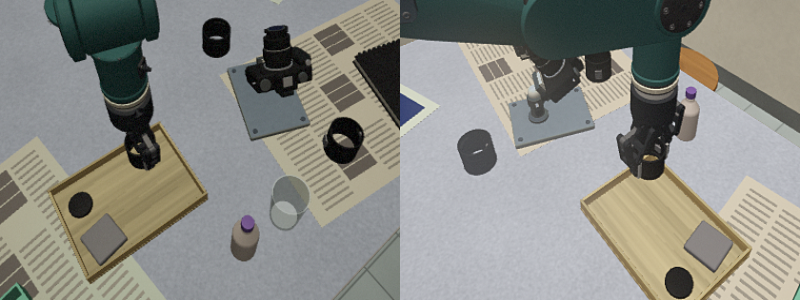

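Both views show the hood upright over the free end of the tray, its lower rim level with the TCP. Lowering.

```bash
python3 -m pendant '[{"translation":[-3.8,-3.5,15],"rot":[0.2,0,0.4],"fingers":0},{"translation":[0,0,30],"rot":[0,0,0],"fingers":0},{"translation":[0,0,30],"rot":[0,0,0],"fingers":0},{"translation":[0,0,20],"rot":[0,0,0],"fingers":0},{"translation":[0,0,10],"rot":[0,0,0],"fingers":0}]'
python3 -m pendant '[{"translation":[0,0,4],"rot":[0,0,0],"fingers":0},{"translation":[0,0,2],"rot":[0,0,0],"fingers":0},{"translation":[0,0,1],"rot":[0,0,0],"fingers":0},{"translation":[0,0,0],"rot":[0,0,0],"fingers":0},{"translation":[0,0,0],"rot":[0,0,0],"fingers":0}]'
```

```text
time_s: 12.65
tcp_pos: [0.5674, -0.1371, 0.0191]
ee_rot: [-2.284, -2.151, 0.003]
wrist_force: [-0.0, 0.1, -1.1]
gripper_width: 0.0576
grasp_force: 64.3
time_s: 13.07
tcp_pos: [0.5696, -0.1379, 0.0157]
ee_rot: [2.287, 2.153, 0.002]
wrist_force: [-0.4, 0.0, -0.5]
gripper_width: 0.0576
grasp_force: 64.3
```

```bash
python3 -m pendant '[{"translation":[0,0,2],"rot":[0,0,0],"fingers":0},{"translation":[0,0,2],"rot":[0,0,0],"fingers":0},{"translation":[0,0,1],"rot":[0,0,0],"fingers":0},{"translation":[0,0,0],"rot":[0,0,0],"fingers":0},{"translation":[0,0,0],"rot":[0,0,0],"fingers":0}]'
python3 -m pendant '[{"translation":[0,0,1],"rot":[0,0,0],"fingers":0},{"translation":[0,0,1],"rot":[0,0,0],"fingers":0},{"translation":[0,0,0],"rot":[0,0,0],"fingers":0},{"translation":[0,0,0],"rot":[0,0,0],"fingers":0},{"translation":[0,0,0],"rot":[0,0,0],"fingers":0}]'
```

```text
time_s: 13.48
tcp_pos: [0.5682, -0.1374, 0.0087]
ee_rot: [-2.286, -2.152, 0.001]
wrist_force: [-0.0, 0.4, -0.7]
gripper_width: 0.0576
grasp_force: 64.3
time_s: 13.9
tcp_pos: [0.5685, -0.1376, 0.0078]
ee_rot: [-2.287, -2.153, 0.0]
wrist_force: [-2.3, 1.1, 5.6]
gripper_width: 0.0568
grasp_force: 64.5
```

The hood is touching the floor (5.6 N), so I'll release and back off.

```bash
python3 -m pendant '[{"translation":[0,0,0],"rot":[0,0,0],"fingers":85},{"translation":[0,0,0],"rot":[0,0,0],"fingers":100},{"translation":[0,0,0],"rot":[0,0,0],"fingers":100},{"translation":[0,0,0],"rot":[0,0,0],"fingers":100},{"translation":[0,0,0],"rot":[0,0,0],"fingers":100}]'
python3 -m pendant '[{"translation":[0,0,-5],"rot":[0,0,0],"fingers":100},{"translation":[0,0,-15],"rot":[0,0,0],"fingers":100},{"translation":[0,0,-25],"rot":[0,0,0],"fingers":100},{"translation":[0,0,-30],"rot":[0,0,0],"fingers":100},{"translation":[0,0,-30],"rot":[0,0,0],"fingers":100}]'
python3 -m pendant '[{"translation":[0,0,-15],"rot":[0,0,0],"fingers":100},{"translation":[0,0,0],"rot":[0,0,0],"fingers":100},{"translation":[0,0,0],"rot":[0,0,0],"fingers":100},{"translation":[0,0,0],"rot":[0,0,0],"fingers":100},{"translation":[0,0,0],"rot":[0,0,0],"fingers":100}]'
python3 - <<'E'
from plan import *
fs=[]
for n in ("scene","wrist"):
    f=grab_frame(n); W=cloud(f).reshape(-1,3); W=W[np.isfinite(W[:,0])]
    k=W[(np.hypot(W[:,0]-.569,W[:,1]+.138)<.04)&(W[:,2]<.07)]
    top=k[k[:,2]>.046]; A=np.c_[top[:,:2],np.ones(len(top))]; 
    print(n,len(top),"rim mid",(top.min(0)+top.max(0))/2,"z med",np.median(top[:,2]),"plane",np.linalg.lstsq(A,top[:,2],rcond=None)[0][:2])
    fs.append(cv2.resize(f["img"],(400,300)))
cv2.imwrite("pics/p6.png",np.hstack(fs))
E
```

```text
time_s: 14.32
tcp_pos: [0.5682, -0.1374, 0.0065]
ee_rot: [-2.286, -2.152, 0.001]
wrist_force: [-0.6, 0.1, 0.7]
gripper_width: 0.0853
grasp_force: 0.0
time_s: 14.73
tcp_pos: [0.5679, -0.1374, 0.1126]
ee_rot: [-2.285, -2.151, 0.002]
wrist_force: [-0.2, -0.6, 0.1]
gripper_width: 0.0852
grasp_force: 0.0
time_s: 15.15
tcp_pos: [0.5673, -0.1372, 0.1245]
ee_rot: [-2.284, -2.149, 0.004]
wrist_force: [-0.2, -0.8, -0.7]
gripper_width: 0.0853
grasp_force: 0.0
scene 142 rim mid [ 0.5661893  -0.13760643  0.05046421] z med 0.051370650109829996 plane [-0.00235995 -0.00460162]
wrist 1232 rim mid [ 0.56589805 -0.13504845  0.04998565] z med 0.052061536817867016 plane [0.00227556 0.02355231]
```

View pics/p6.png

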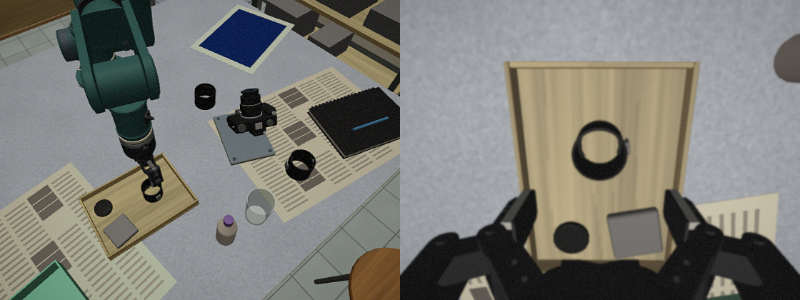

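The hood stands flat in the tray, with its rim at 52 mm and level. The gripper is clear and the other things haven't moved.

```bash
python3 -c "from workcell import *; print(finish_job())"
```

```text
the job is handed in; nothing more can be done
None
```

The hood is off the lens and standing on end in the free part of the tray, released and clear of the gripper. I handed the job in after about 15 s of robot time; no verdict came back.

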